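# Put the soil-specimen set back in its fitted tray

### The arm

A 6-joint arm with a two-finger parallel gripper is mounted at the origin on a cart in front of the work surface, level with it; the furniture and walls round the work are solid. World frame = base frame: x ahead of the robot, y to its left, z up, the work surface at z = 0. Lengths are in m, angles in rad, forces in N, time in s.
With the tool pointing down it reaches from about 0.4 to 0.825 m from the base axis. Payload 7 kg.
Tool frame: the origin (TCP) lies on the centre line of the jaws, within the pads' length; the fingertips stand 22 mm ahead of it and the grasp point (between the pads) lies 3 mm ahead of it; z points along the fingers, y is the direction in which the jaws open and shut (so a half turn about z gives the same grasp; the last joint's range is limited). The gripper opens to 88 mm and grips with 3 to 60 N. Pads are 19 mm wide; open, the fingers measure 130 mm over their backs; the gripper's body (78 mm by 193 mm) begins 47 mm behind the grasp point.
Start: joints at [-0.98, 0.359, 0.012, 0, -1.224, -0.288], TCP at [0.201, -0.644, 0.249] pointing down, gripper open.
Joint ranges: [-3.07, 3.07], [-1.43, 2.12], [-1.02, 1.25], [-3.03, 1.67], [-3.05, -0], [-3.03, 3.03]. Speed limits (rad/s): [2.39, 2.39, 3.01, 3.14, 3.14, 3.14].

### API

Orientations are given as [roll, pitch, yaw] about the fixed x, y, z axes, in that order (R = Rz(yaw) Ry(pitch) Rx(roll)).
In Python, from station import arm gives the robot as it stands. The module is installed in compiled form; this text tells all that it offers.
- The arm moves only by the tool arm_command, never from a script. Its argument "motion" is a list of rows, each a list of 3 entries, a list of its own where there are three numbers: the shift along the tool's x, y, z in mm, then the turn, a rotation vector about the tool's x, y, z in degrees, then the opening, from 0 (shut) to 1 (fully open). In form: [[[tx, ty, tz], [wx, wy, wz], grip], ...]. A call has 1 to 20 rows; each row shifts and turns the commanded pose from where the row before left it, along the tool's axes as they then stand; what a row does not reach is not made up. A row lasts 1/12 s, in which the tool goes at most 41.7 mm and 7.16 degrees, less where a joint would pass 70% of its speed; a pose out of reach is approached as far as the arm can. A call is refused whole if a number of a shift passes 41.7 or a number of a turn 7.16, either way. A call with a gripper value outside its range is refused whole. The fingers move at their own pace and stop on an object; "newtons" is the grip in N (left out, the last holds). Time passes only in rows, so rows that do not move let the fingers close. It gives the time, the measured TCP pose, the force and the opening at its end, in the units of the state.
- arm.get_state(): the state, without advancing time (a new reading comes with each control period).
- arm.grab_frame(name): name is "scene" or "top" or "wrist"; returns the picture (480x640x3 uint8, red, green, blue); there is no depth.
- arm.camera_info(name): a dict with "fov_y" (degrees; the focal length in pixels is half the picture's height over the tangent of half this angle, whatever the lens; pixels are square), "cx", "cy" (the principal point, pixels), "k1" (the pictures are not rectified: a ray, as slopes to the right and down, at radius r is drawn at 1 + k1 r^2 times it, then the intrinsics apply), "view" (4x4, takes a point from world to camera coordinates); the wrist camera has in their place "tool_from_camera" (4x4, takes a point from camera to tool coordinates, whose origin is the TCP and whose axes are the flange's). Camera axes: x right, y down, z forward; pixel columns grow to the right and rows downward; lengths in m; the calibration is good to about 2 mm. A picture is of the moment at which its call begins: read the wrist's pose just before it. camera_info takes no time and is no camera call.
- arm.job_done(): hands the job in, once; it reports no verdict.
The state is a dict: "t": time; "q": joint angles; "qd": joint speeds; "joint_efforts": joint torques, N m; "eef_pos": TCP position; "ee_rot": TCP orientation; "force": force on the tool from outside, world axes, zero at the start; "moment": the same for the moment, N m; "width": finger opening in m.
Only numpy, scipy, OpenCV 4.12 (cv2) and the standard library are available. Lean on these libraries where they do the work, as an engineer would, in place of code of your own. Each camera call takes 0.05 s, during which the arm holds its last target. There are 200 camera calls.

### The job

Put the specimen set, which lies scattered along the front of the desk beside its steel tray, back in the tray: the two square porous stones flat, one upon the other, in the square pocket, the brass cutter ring over the round boss with the same side down as it stands now, and the small slotted weight flat in the round recess, each lying fully down in its nest. The larger slotted weight and the two moisture tins do not belong to the set: leave them standing where they are.

Things in the scene. Friction and masses are not known exactly. Their poses are not given: they have to be found in the camera images.
- porous_stone_a: First flat square porous stone, plain brown-grey, 60 x 60 mm and 10 mm thick, 70 g; lies flat on the desk at any yaw (the two are alike; those right of the yellow notebook are not meant). Origin: centre of the underside; x and y run square to its sides, z up.
- porous_stone_b: Second flat square porous stone, plain brown-grey, 60 x 60 mm and 10 mm thick, 70 g; lies flat on the desk at any yaw (the two are alike; those right of the yellow notebook are not meant). Origin: centre of the underside; x and y run square to its sides, z up.
- cutter_ring: Brass cutter ring, a plain ring open right through: 63 mm outside, about 50 mm clear inside, 25 mm high, 130 g, standing on its sharp edge. Origin: centre of the underside, z up. Grip it across the outside. (Like things farther back by the mug, or right of the yellow notebook, are not part of the job.)
- small_weight: Small slotted iron weight: grey disc 54 mm across, 10 mm thick, with one radial slot, 160 g, lying flat. Origin: centre of the underside, z up. Grip it across the rim.
- stone_nest: 96 x 96 mm light grey plastic nest, one of three side by side in a fixed steel tray (rim 13 mm above the desk). Origin: centre of its underside, 4 mm above the desk; y along the row of nests (98 mm pitch), x across, z up. Square pocket for both stones: floor at z = 8 mm, 68 x 68 mm inside, walls 6 mm thick to z = 24 mm; in each x-side wall a 42 mm wide gap for a finger.
- ring_nest: 96 x 96 mm light grey plastic nest, one of three side by side in a fixed steel tray (rim 13 mm above the desk). Origin: centre of its underside, 4 mm above the desk; y along the row of nests (98 mm pitch), x across, z up. In its middle a round boss for the ring, 40 mm across, edge bevelled: floor at z = 8 mm, boss to z = 20 mm, screw head on it to 23 mm; no walls.
- weight_nest: 96 x 96 mm light grey plastic nest, one of three side by side in a fixed steel tray (rim 13 mm above the desk). Origin: centre of its underside, 4 mm above the desk; y along the row of nests (98 mm pitch), x across, z up. Round recess for the small weight: floor at z = 8 mm, 62 mm inside, curved walls 7 mm thick to z = 16 mm; open 40 mm wide at both x sides for the fingers.
- large_weight: Large slotted iron weight, a grey disc like the small one but 68 mm across and 12 mm thick; does not belong in the tray. Origin: centre of the underside.
- open_tin: Open aluminium moisture tin with soil in it, 63 mm across and 42 mm high, nearly as wide as the ring but closed below; does not belong in the tray. Origin: centre of the underside.
- lidded_tin: Aluminium moisture tin with its lid on, 66 mm across and 45 mm high; from above a plain grey disc without a slot; does not belong in the tray. Origin: centre of the underside.

How it is judged:
By the outcome, as a careful person would: the job done as asked, in the order asked, and still so for the second after the job is handed in, with the robot touching nothing.
It also fails if it takes over 109 s, if anything falls off the work surface, if the arm or the gripper's body presses on something with over 40 N, if the wrist force passes 120 N, or if a joint passes its speed limit or range.

## Working session

There is one attempt and no reset: what is moved stays moved. The work goes in short steps, Python scripts to look and compute and a tool call to move; the robot and the scene stay as the last step left them, time stands still between calls to the robot, and variables do not carry over. Pictures are saved under pics/ and viewed, on a budget of 14 in all, crops included, one or two more only if the job needs it, and the job is handed in when it is done.

Besides the shell and the picture viewer there is one more tool, called after "Emit:" by a JSON object that holds its "op" and its "data". arm_command: Moves the arm, as the interface text tells. Its arguments: {"type":"object","properties":{"motion":{"type":"array","items":{"type":"array"}},"newtons":{"type":"number"}},"required":["motion"]}

```bash
mkdir -p pics
python3 - <<'E'
from station import arm
import cv2,numpy as np
np.set_printoptions(precision=4,suppress=True)
s=arm.get_state();print(s)
for n in("scene","top","wrist"):
    print(n,arm.camera_info(n))
    cv2.imwrite(f"pics/{n}0.png",arm.grab_frame(n)[:,:,::-1])
E
```

```text
{'t': 0.0, 'q': array([-0.9799,  0.3594,  0.0111, -0.0003, -1.2241, -0.2881]), 'qd': array([-0.0001,  0.0006, -0.0001,  0.0009, -0.0003, -0.0002]), 'joint_efforts': array([ -0.0019, -58.2725,  29.3053,   6.9973,   0.0069,  -0.0002]), 'eef_pos': array([ 0.2011, -0.6439,  0.2476]), 'ee_rot': array([ 3.1399, -0.0001, -2.8389]), 'force': array([-0.5334, -0.2715, -0.2034]), 'moment': array([0.0024, 0.012 , 0.0343]), 'width': 0.08741126787905246}
scene {'fov_y': 47.18289822039413, 'cx': 314.62944975424796, 'cy': 244.77458953418153, 'k1': 0.01845400433301526, 'view': array([[-0.7329, -0.6803,  0.0056,  0.3388],
       [-0.3082,  0.3248, -0.8941,  0.1943],
       [ 0.6065, -0.6571, -0.4477,  0.8736],
       [ 0.    ,  0.    ,  0.    ,  1.    ]])}
top {'fov_y': 46.87915768980956, 'cx': 323.52937936934546, 'cy': 237.1449744692934, 'k1': -0.1051801624237507, 'view': array([[ 0.0159, -0.9999, -0.0022, -0.0398],
       [-0.9946, -0.0156, -0.1025,  0.5089],
       [ 0.1024,  0.0038, -0.9947,  1.4278],
       [ 0.    ,  0.    ,  0.    ,  1.    ]])}
wrist {'fov_y': 71.86039470452285, 'cx': 313.8465152833821, 'cy': 231.89012176168904, 'k1': -0.04410267648830916, 'tool_from_camera': array([[-0.0002, -0.9541, -0.2995,  0.0814],
       [ 1.    , -0.0005,  0.0008, -0.0003],
       [-0.0009, -0.2995,  0.9541, -0.138 ],
       [ 0.    ,  0.    ,  0.    ,  1.    ]])}
```

View pics/top0.png

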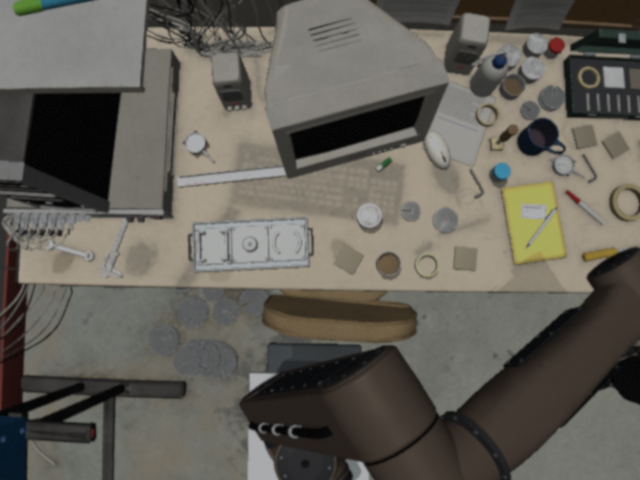

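View pics/scene0.png

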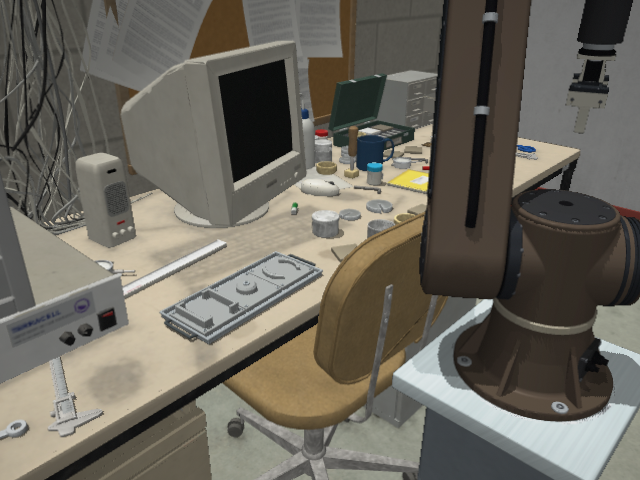

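The top view shows the tray at about (250,245), with the square, boss and round nests running left to right. The stones are at (348,257) and (465,258), the open tin at (388,264), the ring at (427,265), the small weight at (410,211), the large weight at (444,220) and the lidded tin at (369,215). The scene view shows a chair back standing up in front of the desk, so I'll keep clear of it.

```bash
cat > h.py <<'E'
from station import arm
import cv2,numpy as np
from scipy.spatial.transform import Rotation as R
np.set_printoptions(precision=4,suppress=True)
def intr(n):
    c=arm.camera_info(n);f=240/np.tan(np.radians(c['fov_y'])/2)
    return c,np.array([[f,0,c['cx']],[0,f,c['cy']],[0,0,1]]),np.array([c['k1'],0,0,0,0.])
def pose(n,s=None):   # camera->world
    c=arm.camera_info(n)
    if n!='wrist': return np.linalg.inv(c['view'])
    T=np.eye(4);T[:3,:3]=R.from_euler('xyz',s['ee_rot']).as_matrix();T[:3,3]=s['eef_pos']
    return T@c['tool_from_camera']
def cast(n,px,z,T=None):
    c,K,d=intr(n);T=pose(n) if T is None else T
    u=cv2.undistortPoints(np.array(px,float).reshape(-1,1,2),K,d).reshape(-1,2)
    r=np.c_[u,np.ones(len(u))]@T[:3,:3].T;o=T[:3,3]
    return o+r*((z-o[2])/r[:,2])[:,None]
def shot(name):
    s=arm.get_state();im=arm.grab_frame('wrist')[:,:,::-1].copy()
    cv2.imwrite(f'pics/{name}.png',im);np.savez(f'pics/{name}.npz',T=pose('wrist',s),im=im)
    print(s['eef_pos'],s['ee_rot']);return im
def rect(name,z,x0,x1,y0,y1,mm=1.):
    """rectify saved wrist shot onto plane z; rows = x decreasing, cols = y decreasing"""
    D=np.load(f'pics/{name}.npz');T=D['T'];c,K,d=intr('wrist')
    X,Y=np.meshgrid(np.arange(x1,x0,-mm/1e3),np.arange(y1,y0,-mm/1e3),indexing='ij')
    P=np.c_[X.ravel(),Y.ravel(),np.full(X.size,z)];W=np.linalg.inv(T)
    p=cv2.projectPoints(P,W[:3,:3],W[:3,3],K,d)[0].reshape(*X.shape,2).astype(np.float32)
    return cv2.remap(D['im'],p,None,cv2.INTER_LINEAR)
E
python3 - <<'E'
from h import *
for k,p,z in[('stA',(348,257),.01),('stB',(465,258),.01),('open',(388,264),.042),('ring',(427,265),.025),('sw',(410,211),.01),('lw',(444,220),.012),('lid',(369,215),.045),('traySq',(213,244),.02),('trayR',(250,244),.024),('trayW',(289,244),.02),('trayL',(193,245),.013),('trayRt',(309,243),.013),('edge',(340,288),0),('note',(504,220),0.01)]:
    q=cast('top',[p],z)[0];print(k,q,np.hypot(*q[:2]))
E
```

```text
stA [ 0.4593 -0.0973  0.01  ] 0.46951556430845276
stB [ 0.4612 -0.4092  0.01  ] 0.6165953169528215
open [ 0.4406 -0.1997  0.042 ] 0.4837547049070905
ring [ 0.4404 -0.3044  0.025 ] 0.5353331150310117
sw [ 0.5851 -0.2618  0.01  ] 0.6409971428364205
lw [ 0.5621 -0.3529  0.012 ] 0.663665723153071
lid [ 0.5674 -0.1493  0.045 ] 0.5866823011122582
traySq [0.4873 0.2605 0.02  ] 0.5525383922036109
trayR [0.4885 0.1616 0.024 ] 0.514533992470319
trayW [0.4905 0.059  0.02  ] 0.4940525420257087
trayL [0.4843 0.3156 0.013 ] 0.5781015409467928
trayRt [0.4946 0.0065 0.013 ] 0.49468263627454245
edge [ 0.3773 -0.0774  0.    ] 0.38519123221128926
note [ 0.5652 -0.517   0.01  ] 0.7659471651965973
```

View pics/wrist0.png

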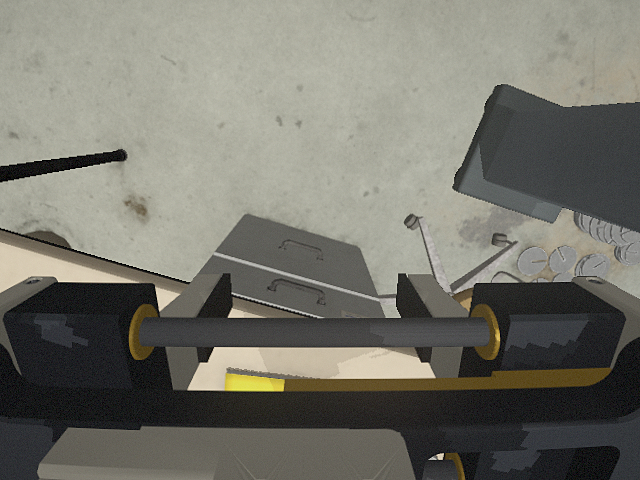

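The wrist view shows the floor and the notebook corner, with the fingers in the lower half of the picture. I'll raise the arm and bring it over the objects. First I'll estimate the chair height and work out the move.

Run:
```python
from h import *
def tri(a,b):
    Ps=[]
    u=[]
    for n,p in(('top',a),('scene',b)):
        c,K,d=intr(n);Ps.append(c['view'][:3]);u.append(cv2.undistortPoints(np.array([[p]],float),K,d).reshape(2,1))
    X=cv2.triangulatePoints(Ps[0],Ps[1],*u).ravel();X=X[:3]/X[3];print(X)
tri((268,297),(330,275));tri((268,305),(330,290));tri((320,292),(355,240));tri((380,292),(410,222))
# check: ring nest screw
tri((250,244),(246,283)); tri((369,215),(326,217))
```

```text
[0.3443 0.0999 0.0753]
[0.3291 0.1061 0.0524]
[ 0.3695 -0.0223  0.0919]
[ 0.3617 -0.1796  0.082 ]
[0.4893 0.1623 0.0255]
[ 0.5671 -0.1504  0.0406]
```

Emit:
{"op": "arm_command", "data": {"motion": [[[0,0,-40],[0,0,7],1],[[0,0,-40],[0,0,7],1],[[0,0,-20],[0,0,3],1]]}}

```text
t: 0.4
eef_pos: [0.2011, -0.6453, 0.3533]
ee_rot: [-3.137, 0.001, 3.141]
force: [0.5, -1.6, 1.9]
width: 0.0874
```

Emit:
{"op": "arm_command", "data": {"motion": [[[-26,31,0],[0,0,0],1],[[-26,31,0],[0,0,0],1],[[-26,31,0],[0,0,0],1],[[-26,31,0],[0,0,0],1],[[-26,31,0],[0,0,0],1],[[-26,31,0],[0,0,0],1],[[-26,31,0],[0,0,0],1],[[-26,31,0],[0,0,0],1],[[-26,31,0],[0,0,0],1],[[-26,31,0],[0,0,0],1],[[-26,31,0],[0,0,0],1],[[-26,31,0],[0,0,0],1],[[-26,31,0],[0,0,0],1],[[0,31,0],[0,0,0],1],[[0,0,0],[0,0,0],1],[[0,0,0],[0,0,0],1]]}}

```text
t: 1.73
eef_pos: [0.5369, -0.2066, 0.3483]
ee_rot: [3.141, -0.0, -3.132]
force: [0.1, -0.6, -0.5]
width: 0.0877
```

```bash
python3 -c "
from h import *
shot('w1');print(arm.get_state()['q'])"
```

```text
[ 0.5369 -0.2066  0.3483] [ 3.1414 -0.0005 -3.1324]
[-0.0293  0.1463 -0.0479  0.0001 -1.3769 -1.5337]
```

View pics/w1.png

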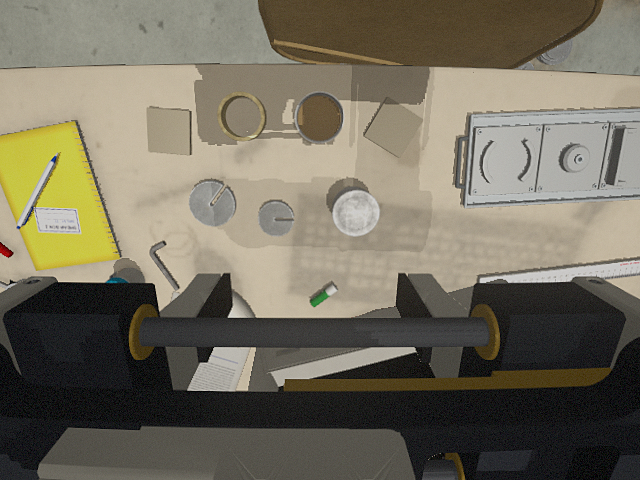

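The w1 view shows:
- Stone B at about (168,131) and stone A at (392,126), with corners (385,97), (423,117), (401,156) and (364,135).
- The ring at (242,116) and the open tin at (318,117).
- The large weight at (212,202) and the small weight at (276,217), its slot pointing right.
- The lidded tin at (355,213).
- The tray from x=462, with the weight nest at (508,160) and the screw at (577,157).

Run:
```python
from h import *
D=np.load('pics/w1.npz');T=D['T'];im=D['im'];g=cv2.cvtColor(im,cv2.COLOR_BGR2GRAY)
crit=(3,40,.01)
def sub(c,w=4): 
    return cv2.cornerSubPix(g,np.array(c,np.float32).reshape(-1,1,2),(w,w),(-1,-1),crit).reshape(-1,2)
for k,c in(('A',[(385,97),(423,117),(401,156),(364,135)]),('B',[(147,107),(190,108),(190,154),(148,153)])):
    p=sub(c);w=cast('wrist',p,.01,T);e=np.roll(w,-1,0)-w
    print(k,p.round(1).tolist(),w.mean(0)[:2],np.linalg.norm(e,axis=1),np.degrees(np.arctan2(e[:,1],e[:,0]))%90)
p=sub([(466,115),(472,208)]);print('tray corner',p,cast('wrist',p,.013,T))
hsv=cv2.cvtColor(im,cv2.COLOR_BGR2HSV)
for pt in [(168,131),(392,126),(100,85),(392,80),(242,96),(276,225),(212,215)]: print(pt,hsv[pt[1],pt[0]])
# circles in rectified plane
for k,z,x,y in(('ring',.025,.44,-.305),('sw',.01,.585,-.262),('lw',.012,.562,-.353),('wn',.02,.49,.06),('screw',.027,.488,.16)):
    r=rect('w1',z,x-.06,x+.06,y-.06,y+.06,.5);gg=cv2.medianBlur(cv2.cvtColor(r,cv2.COLOR_BGR2GRAY),3)
    h=cv2.HoughCircles(gg,cv2.HOUGH_GRADIENT_ALT,1,20,param1=150,param2=.5,minRadius=8,maxRadius=80)
    if h is not None:
        for a in h[0]: print(k,x+.06-a[1]*.0005,y+.06-a[0]*.0005,'dia',a[2]*1.0)
```

```text
A [[386.6000061035156, 95.69999694824219], [423.1000061035156, 119.5], [397.8999938964844, 157.8000030517578], [362.3999938964844, 135.1999969482422]] [ 0.4527 -0.0986] [0.0603 0.0606 0.06   0.0601] [60.3632 59.5441 59.8966 59.8857]
B [[148.60000610351562, 105.5], [190.39999389648438, 110.4000015258789], [190.39999389648438, 154.8000030517578], [148.3000030517578, 151.60000610351562]] [ 0.4594 -0.4083] [0.0578 0.0599 0.0604 0.0624] [83.4024 84.7202 85.7576 82.2723]
tray corner [[469.5584 112.5409]
 [472.     208.    ]] [[0.4312 0.0052 0.013 ]
 [0.5648 0.0279 0.013 ]]
(168, 131) [ 19  52 167]
(392, 126) [ 21  58 155]
(100, 85) [ 19  49 193]
(392, 80) [ 20  63 109]
(242, 96) [23 94 76]
(276, 225) [ 26  14 132]
(212, 215) [ 35  10 150]
ring 0.442 -0.301 dia 62.85594
ring 0.442 -0.301 dia 48.522324
ring 0.442 -0.301 dia 55.47705
ring 0.464 -0.27 dia 14.152913
sw 0.585 -0.2605 dia 52.689396
lw 0.55899996 -0.35250002 dia 62.654316
lw 0.5535 -0.335 dia 31.042843
wn 0.49600002 0.06299999 dia 70.236694
wn 0.444 0.01699999 dia 17.47781
screw 0.48749998 0.16299999 dia 32.639862
screw 0.48749998 0.16299999 dia 41.476585
screw 0.44899997 0.111999996 dia 15.506187
screw 0.48749998 0.16299999 dia 13.089915
```

```bash
python3 - <<'E'
from h import *
T=np.load('pics/w1.npz')['T']
for z in(.08,.1): print(z,cast('wrist',[(275,43),(330,55),(400,65),(490,67),(560,50)],z,T)[:,:2].tolist(),'top',cast('top',[(280,291),(330,292),(385,293)],z)[:,:2].tolist())
E
python3 - <<'E'
import cv2
a=cv2.imread('pics/scene0.png')[180:330,290:450];b=cv2.imread('pics/top0.png')[240:350,240:440]
a=cv2.resize(a,None,fx=2.4,fy=2.4);b=cv2.resize(b,(400,220));import numpy as np
o=np.zeros((600,784,3),'uint8');o[:360,:384]=a;o[:220,384:]=b
w=cv2.imread('pics/w1.png')[0:200,240:640];o[380:580,:400]=w
cv2.imwrite('pics/c1.png',o)
E
```

```text
0.08 [[0.3645050517277684, -0.25104238161818504], [0.37625970528121516, -0.1900047996595287], [0.3853328274149352, -0.11100434412568873], [0.3847071869415604, -0.007651224057482864], [0.363675566760757, 0.07185025187890207]] top [[0.36644719545241383, 0.07507421380998897], [0.3660302988732439, -0.05033355796525553], [0.3655488472051464, -0.18830697780511507]]
0.1 [[0.368991553546761, -0.24890271219830815], [0.38016764766203653, -0.19086937608703136], [0.38879419428246936, -0.11575729199358338], [0.38819934758784164, -0.017491171963959273], [0.36820289550453333, 0.05809727250430155]] top [[0.3663629743411398, 0.07346118038254176], [0.36595206617597226, -0.05014520060650609], [0.3654775302084461, -0.18613673332947306]]
```

View pics/c1.png

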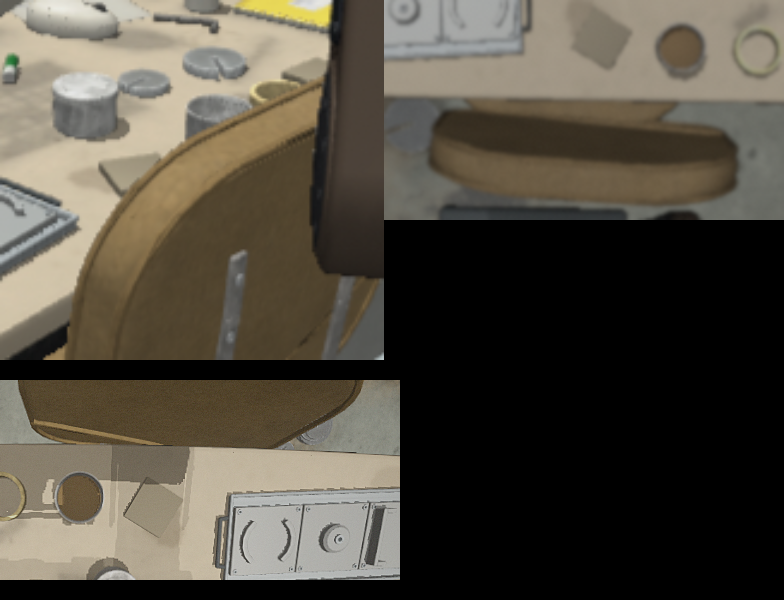

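The chair back leans away from the desk, and from x≈0.365 it is already below desk level. I'll keep the gripper body at x > 0.37. Next I'll hover over stone A.

Emit:
{"op": "arm_command", "data": {"motion": [[[14,18,31],[0,0,0],1],[[14,18,31],[0,0,0],1],[[14,18,31],[0,0,0],1],[[14,18,31],[0,0,0],1],[[14,18,31],[0,0,0],1],[[14,18,31],[0,0,0],1],[[0,0,0],[0,0,6.1],1],[[0,0,0],[0,0,6.1],1],[[0,0,0],[0,0,6.1],1],[[0,0,0],[0,0,6.1],1],[[0,0,0],[0,0,6.1],1],[[0,0,0],[0,0,0],1],[[0,0,0],[0,0,0],1]]}}

```text
t: 2.87
eef_pos: [0.4518, -0.1016, 0.1627]
ee_rot: [3.142, 0.0, 2.617]
force: [-1.0, 0.9, -0.6]
width: 0.0876
```

Run:
```python
from h import *
im=shot('w2')
T=np.load('pics/w2.npz')['T'];W=np.linalg.inv(T);c,K,d=intr('wrist')
a=np.radians(59.9);u=np.array([np.cos(a),np.sin(a),0]);v=np.array([-u[1],u[0],0]);C=np.array([.4527,-.0986,.01])
P=np.array([C+.03*(i*u+j*v) for i,j in((1,1),(1,-1),(-1,-1),(-1,1))])
p=cv2.projectPoints(P,W[:3,:3],W[:3,3],K,d)[0].reshape(-1,2);print(p)
cv2.polylines(im,[p.astype(int).reshape(-1,1,2)],True,(0,0,255),1);cv2.imwrite('pics/w2o.png',im)
```

```text
[ 0.4518 -0.1016  0.1627] [3.1415 0.0002 2.6172]
[[351.2945 188.0639]
 [349.1025 251.6131]
 [285.1214 251.5663]
 [283.4285 188.0019]]
```

View pics/w2o.png

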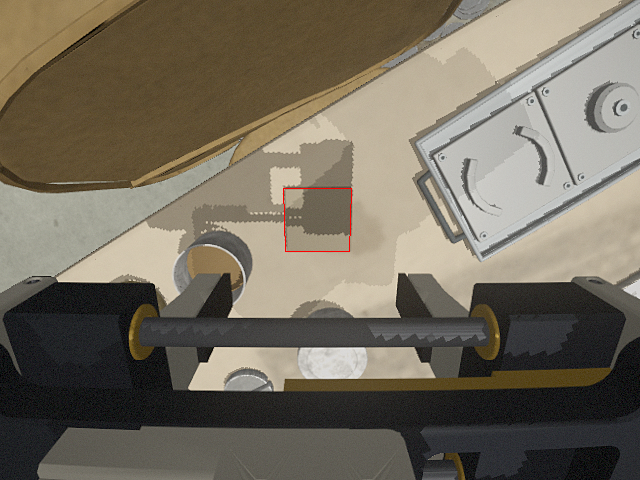

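The overlay matches the shadowed stone at (285–351, 188–252). The finger should clear the tin by about 10 mm. Descending to grip.

Emit:
{"op": "arm_command", "data": {"motion": [[[1,3,36],[0,0,0],0.85],[[0,0,36],[0,0,0],0.85],[[0,0,30],[0,0,0],0.85],[[0,0,20],[0,0,0],0.85],[[0,0,12],[0,0,0],0.85],[[0,0,4],[0,0,0],0.85],[[0,0,0],[0,0,0],0.85],[[0,0,0],[0,0,0],0.6],[[0,0,0],[0,0,0],0.6],[[0,0,0],[0,0,0],0.6],[[0,0,0],[0,0,0],0.6],[[0,0,0],[0,0,0],0.6],[[0,0,0],[0,0,0],0.6]], "newtons": 20}}

```text
t: 4.0
eef_pos: [0.4534, -0.0975, 0.0256]
ee_rot: [3.14, 0.002, 2.616]
force: [0.3, 0.9, 6.2]
width: 0.0593
```

Emit:
{"op": "arm_command", "data": {"motion": [[[0,0,-20],[0,0,0],0.6],[[0,0,-38],[0,0,0],0.6],[[0,0,-38],[0,0,0],0.6],[[12,31,-18],[0,0,0],0.6],[[12,31,-18],[0,0,0],0.6],[[12,31,-18],[0,0,0],0.6],[[12,31,-18],[0,0,0],0.6],[[12,31,-18],[0,0,0],0.6],[[12,31,-18],[0,0,0],0.6],[[12,31,-18],[0,0,0],0.6]]}}

```text
t: 4.83
eef_pos: [0.4884, 0.1337, 0.248]
ee_rot: [3.141, 0.0, 2.616]
force: [0.8, -0.4, -0.7]
width: 0.0599
```

Emit:
{"op": "arm_command", "data": {"motion": [[[0,0,0],[0,0,-7],0.6],[[0,0,0],[0,0,-7],0.6],[[0,0,0],[0,0,-7],0.6],[[0,0,0],[0,0,-7],0.6],[[0,0,0],[0,0,-7],0.6],[[0,0,0],[0,0,-7],0.6],[[0,0,0],[0,0,-7],0.6],[[0,0,0],[0,0,-7],0.6],[[0,0,0],[0,0,-7],0.6],[[0,0,0],[0,0,-7],0.6],[[0,0,0],[0,0,-7],0.6],[[0,0,0],[0,0,-7],0.6],[[0,0,0],[0,0,-7],0.6],[[0,0,0],[0,0,-7],0.6],[[0,0,0],[0,0,-7],0.6],[[0,0,0],[0,0,-7],0.6],[[0,0,0],[0,0,-7],0.6],[[0,0,0],[0,0,0],0.6],[[0,0,0],[0,0,0],0.6]]}}

```text
t: 6.42
eef_pos: [0.4888, 0.1321, 0.2467]
ee_rot: [-3.142, 0.0, -1.595]
force: [0.3, 0.1, -0.8]
width: 0.0597
```

```bash
python3 -c "
from h import *
shot('w3');s=arm.get_state();print(s['q'],s['width'],s['t'])"
```

```text
[0.4888 0.1321 0.2467] [-3.1415  0.0003 -1.5947]
[ 0.6524  0.0804 -0.3555 -0.0002 -1.1348 -0.6768] 0.059651966975922656 6.4667
```

View pics/w3.png

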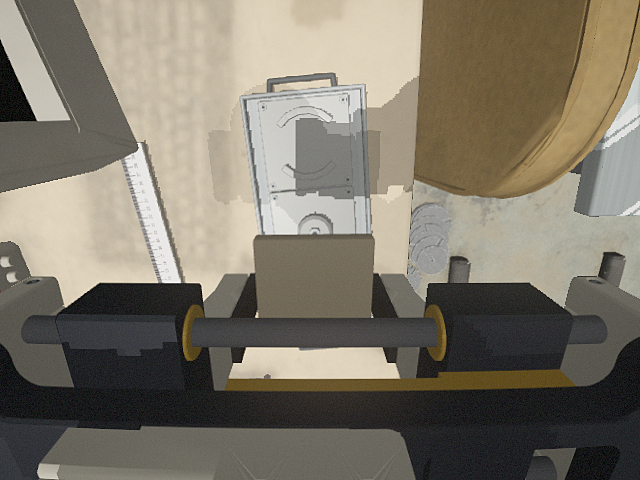

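Stone A is held squarely at cols 254–374. The tray's near corners are at about (241,96) and (366,83), its long edges run down to (258,237) and (371,237), and the screw is at (315,231).

Run:
```python
from h import *
r=rect('w3',.013,.40,.58,-.02,.2,.5);cv2.imwrite('pics/r3.png',r)
T=np.load('pics/w3.npz')['T']
p=[(241,96),(258,237),(366,83),(371,237)];w=cast('wrist',p,.013,T)[:,:2];print(w)
for i,j in((0,1),(2,3)):
    e=w[j]-w[i];print('long edge dir deg from +y',np.degrees(np.arctan2(-e[0],e[1])))
e=w[2]-w[0];print('end',np.degrees(np.arctan2(e[1],e[0])),np.linalg.norm(e))
print('screw',cast('wrist',[(315,231)],.027,T))
T1=np.load('pics/w1.npz')['T'];print('w1 screw',cast('wrist',[(578,158)],.027,T1))
o=cv2.resize(r,None,fx=1.5,fy=1.5)
r1=rect('w1',.013,.40,.58,-.02,.2,.5);o=np.hstack([r,r1])[:, :]
cv2.imwrite('pics/r31.png',cv2.resize(o,(800,int(360*800/880))))
```

```text
[[0.5624 0.016 ]
 [0.5558 0.1723]
 [0.4314 0.0066]
 [0.422  0.1756]]
long edge dir deg from +y 2.4324308253112408
long edge dir deg from +y 3.177186381549031
end -175.8744218375827 0.1313777985884842
screw [[0.4881 0.1621 0.027 ]]
w1 screw [[0.4877 0.1633 0.027 ]]
```

View pics/r31.png

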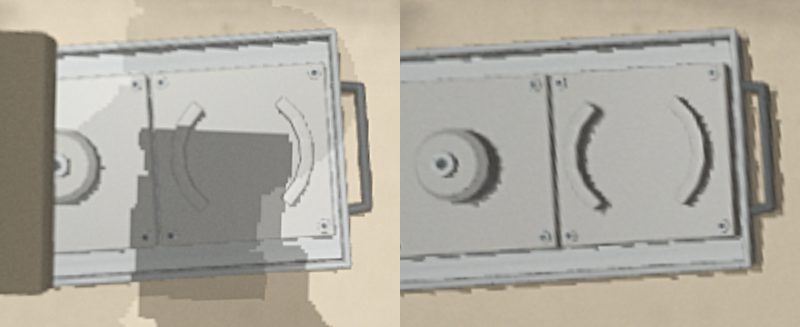

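The rectified views give the tray yaw as about +3.9°, the ring nest at about (0.488, 0.1635) and the weight nest at about (0.4948, 0.066). The stone nest should therefore be at about (0.4815, 0.261). I'll look at the pocket directly.

Emit:
{"op": "arm_command", "data": {"motion": [[[-36,2,0],[0,0,0],0.6],[[-36,2,0],[0,0,0],0.6],[[-36,2,0],[0,0,0],0.6],[[-36,2,0],[0,0,-5.3],0.6],[[0,0,0],[0,0,0],0.6],[[0,0,0],[0,0,0],0.6]]}}

```text
t: 6.97
eef_pos: [0.4834, 0.2779, 0.246]
ee_rot: [3.141, -0.001, -1.499]
force: [0.5, 0.1, -0.6]
width: 0.0595
```

Run:
```python
from h import *
shot('w4')
a=rect('w4',.028,.39,.58,.16,.36,.5);b=rect('w4',.012,.39,.58,.05,.25,.5)
cv2.imwrite('pics/r4.png',np.hstack([a,b]))
```

```text
[0.4834 0.2779 0.246 ] [ 3.1408 -0.0006 -1.499 ]
```

View pics/r4.png

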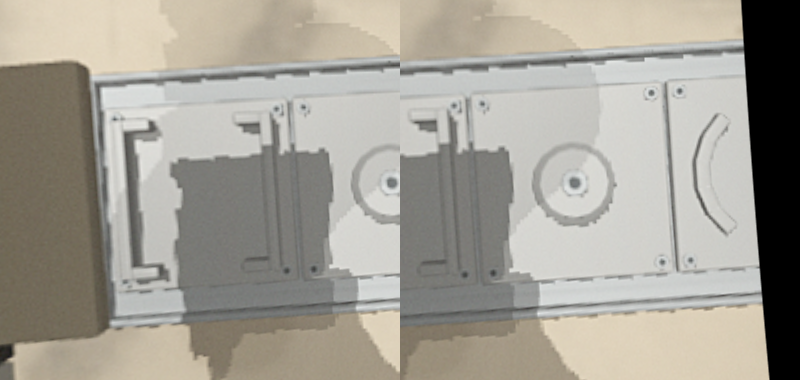

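The pocket walls' mid-lines give a pocket centre of (0.4822, 0.2612), with inner width about 137 px × 0.5 = 68 mm as expected. The ring nest's four screws average to (0.4885, 0.1638).

Emit:
{"op": "arm_command", "data": {"motion": [[[8,1,36],[0,0,0],0.6],[[9,1,36],[0,0,0],0.6],[[0,0,36],[0,0,0],0.6],[[0,0,36],[0,0,0],0.6],[[0,0,28],[0,0,0],0.6],[[0,0,0],[0,0,0],0.6],[[0,0,0],[0,0,0],0.6],[[0,0,0],[0,0,0],0.6]]}}

```text
t: 7.68
eef_pos: [0.4842, 0.2594, 0.0764]
ee_rot: [-3.14, 0.001, -1.499]
force: [0.2, 0.6, 0.5]
width: 0.0598
```

Emit:
{"op": "arm_command", "data": {"motion": [[[-2,2,6],[0,0,0],0.6],[[0,0,8],[0,0,0],0.6],[[0,0,8],[0,0,0],0.6],[[0,0,8],[0,0,0],0.6],[[0,0,7],[0,0,0],0.6],[[0,0,0],[0,0,0],0.6],[[0,0,0],[0,0,0],0.6]]}}

```text
t: 8.27
eef_pos: [0.4807, 0.2609, 0.0368]
ee_rot: [3.141, -0.001, -1.498]
force: [-0.3, 0.3, -0.9]
width: 0.0599
```

Emit:
{"op": "arm_command", "data": {"motion": [[[0,0,0],[0,0,0],0.78],[[0,0,0],[0,0,0],0.78],[[0,0,0],[0,0,0],0.78],[[0,0,0],[0,0,0],0.78],[[0,0,-15],[0,0,0],0.78],[[0,0,-38],[0,0,0],0.78],[[0,0,-38],[0,0,0],0.78],[[0,0,-38],[0,0,0],0.78],[[0,0,-38],[0,0,0],0.78],[[0,0,-30],[0,0,0],1],[[0,0,0],[0,0,0],1]]}}

```text
t: 9.18
eef_pos: [0.4835, 0.2628, 0.242]
ee_rot: [-3.132, 0.006, -1.497]
force: [0.9, 1.5, 0.5]
width: 0.077
```

Run:
```python
from h import *
shot('w5')
a=rect('w5',.022,.39,.58,.16,.36,.5);cv2.imwrite('pics/r5.png',a)
```

```text
[0.4835 0.2628 0.242 ] [-3.1322  0.0063 -1.4973]
```

View pics/r5.png

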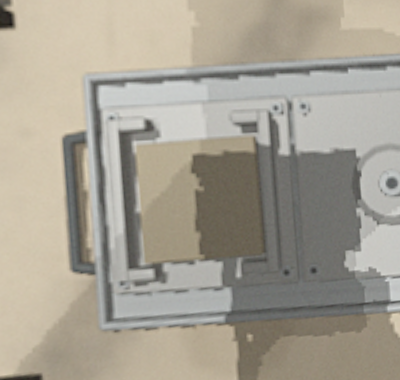

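Stone A lies in the pocket, with its edges at cols 137–264 and rows 140–262, so it's centred at about (0.48, 0.26). Now stone B.

Emit:
{"op": "arm_command", "data": {"motion": [[[39.3,4.3,0],[0,0,0],1],[[39.3,4.3,0],[0,0,0],1],[[39.3,4.3,0],[0,0,0],1],[[39.3,4.3,0],[0,0,0],1],[[39.3,4.3,0],[0,0,0],1],[[39.3,4.3,0],[0,0,0],1],[[39.3,4.3,0],[0,0,0],1],[[39.3,4.3,0],[0,0,0],1],[[39.3,4.3,0],[0,0,0],1],[[39.3,4.3,0],[0,0,0],1],[[39.3,4.3,0],[0,0,0],1],[[39.3,4.3,0],[0,0,0],1],[[39.3,4.3,0],[0,0,0],1],[[39.3,4.3,0],[0,0,0],1],[[39.3,4.3,0],[0,0,0],1],[[39.3,4.3,0],[0,0,0],1],[[39.3,4.3,0],[0,0,0],1],[[0,0,38],[0,0,5],1],[[0,0,38],[0,0,5],1],[[0,0,0],[0,0,0],1]]}}

```text
t: 10.9
eef_pos: [0.4516, -0.4086, 0.1501]
ee_rot: [3.13, 0.007, -1.681]
force: [-1.8, 1.2, -1.5]
width: 0.0874
```

Emit:
{"op": "arm_command", "data": {"motion": [[[0,0,0],[0,0,0],1],[[0,0,0],[0,0,0],1]]}}

```text
t: 11.07
eef_pos: [0.4571, -0.4108, 0.16]
ee_rot: [-3.141, -0.001, -1.669]
force: [-0.2, -0.5, 1.5]
width: 0.088
```

Run:
```python
from h import *
shot('w6')
r=rect('w6',.01,.41,.51,-.46,-.36,.25)
hsv=cv2.cvtColor(r,cv2.COLOR_BGR2HSV);print(hsv[::40,::40,2]);print(hsv[::40,::40,1])
cv2.imwrite('pics/r6.png',r)
```

```text
[ 0.4571 -0.4108  0.16  ] [-3.1412 -0.0011 -1.669 ]
[[188 188 192 192 194 193 194 194 194 194 191]
 [192 192 191 193 193 192 194 194 194 194 193]
 [208 192 193 166 164 162 117 132 129 128 127]
 [212 208 212 166 166 132 106 106 110 127 127]
 [211 210 208 181 182 127 108 107 101 128 130]
 [210 210 193 179 181 101 108 108  92 129 129]
 [212 212 178 179 180 164 106 106  86 127 128]
 [150 201 176 177 174 169 127 105 110 127 127]
 [150 152 151 154 175 137 119 125 155 153 127]
 [151 150 152 154 126 178 126 124 125 127 127]
 [148 150 151 150 126 126 125 127 126 125 128]]
[[45 46 45 44 45 42 47 45 46 43 44]
 [45 48 45 45 46 45 45 42 47 46 45]
 [42 45 46 54 51 49 57 56 55 54 52]
 [41 42 45 54 55 62 60 60 60 54 56]
 [45 44 43 52 48 56 61 64 66 54 53]
 [45 44 45 54 51 63 64 59 58 55 53]
 [45 43 52 51 51 54 65 60 56 54 52]
 [49 46 51 52 51 54 52 58 49 54 58]
 [51 54 54 51 50 54 62 59 53 50 56]
 [49 53 47 55 55 47 59 60 57 54 54]
 [53 51 49 53 55 57 55 52 55 55 54]]
```

View pics/r6.png

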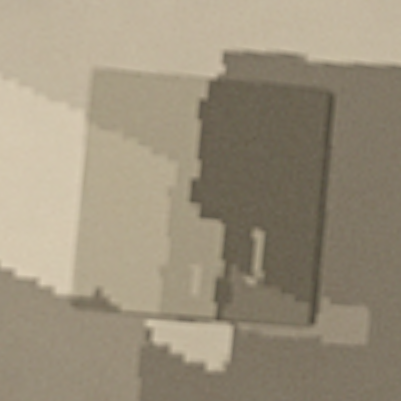

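Stone B's corners in the rectified picture are (94,68), (332,90), (314,326) and (73,304). That gives a centre of (0.4607, −0.4108), sides of about 60 mm and a yaw of −5.2°.

Emit:
{"op": "arm_command", "data": {"motion": [[[0,-3.6,36],[0,0,0],0.9],[[0,0,36],[0,0,0],0.9],[[0,0,30],[0,0,0],0.9],[[0,0,18],[0,0,0],0.9],[[0,0,10],[0,0,0],0.9],[[0,0,4],[0,0,0],0.9],[[0,0,0],[0,0,0],0.9],[[0,0,0],[0,0,0],0.6],[[0,0,0],[0,0,0],0.6],[[0,0,0],[0,0,0],0.6],[[0,0,0],[0,0,0],0.6],[[0,0,0],[0,0,0],0.6],[[0,0,0],[0,0,0],0.6]], "newtons": 20}}

```text
t: 12.2
eef_pos: [0.4606, -0.4113, 0.0259]
ee_rot: [-3.14, -0.001, -1.672]
force: [-0.7, 0.5, 6.7]
width: 0.0593
```

Emit:
{"op": "arm_command", "data": {"motion": [[[0,0,-20],[0,0,0],0.6],[[0,0,-40],[0,0,0],0.6],[[0,0,-40],[0,0,0],0.6],[[-39.5,2.8,0],[0,0,0],0.6],[[-39.5,2.8,0],[0,0,0],0.6],[[-39.5,2.8,0],[0,0,0],0.6],[[-39.5,2.8,0],[0,0,0],0.6],[[-39.5,2.8,0],[0,0,0],0.6],[[-39.5,2.8,0],[0,0,0],0.6],[[-39.5,2.8,0],[0,0,0],0.6],[[-39.5,2.8,0],[0,0,0],0.6],[[-39.5,2.8,0],[0,0,0],0.6],[[-39.5,2.8,0],[0,0,0],0.6],[[-39.5,2.8,0],[0,0,0],0.6],[[-39.5,2.8,0],[0,0,0],0.6],[[-39.5,2.8,0],[0,0,0],0.6],[[-39.5,2.8,0],[0,0,0],0.6],[[-39.5,2.8,0],[0,0,0],0.6],[[-39.5,2.8,0],[0,0,0],0.6]]}}

```text
t: 13.78
eef_pos: [0.4794, 0.2244, 0.125]
ee_rot: [-3.141, 0.001, -1.673]
force: [0.6, -0.6, -0.4]
width: 0.0597
```

Emit:
{"op": "arm_command", "data": {"motion": [[[-39.5,2.8,0],[0,0,0],0.6],[[0,0,0],[0,0,-4.9],0.6],[[0,0,0],[0,0,-4.9],0.6],[[0,0,0],[0,0,0],0.6],[[0,0,0],[0,0,0],0.6],[[0,0,0],[0,0,0],0.6]]}}

```text
t: 14.28
eef_pos: [0.481, 0.2615, 0.1247]
ee_rot: [-3.141, 0.0, -1.505]
force: [-0.4, 0.4, -1.0]
width: 0.0602
```

Emit:
{"op": "arm_command", "data": {"motion": [[[0,-1,28],[0,0,0],0.6],[[0,0,20],[0,0,0],0.6],[[0,0,10],[0,0,0],0.6],[[0,0,7],[0,0,0],0.6],[[0,0,6],[0,0,0],0.6],[[0,0,4],[0,0,0],0.6],[[0,0,0],[0,0,0],0.6],[[0,0,0],[0,0,0],0.6]]}}

```text
t: 14.95
eef_pos: [0.4823, 0.2622, 0.05]
ee_rot: [-3.141, 0.0, -1.502]
force: [0.6, -0.2, 0.3]
width: 0.0594
```

Emit:
{"op": "arm_command", "data": {"motion": [[[0,0,1.5],[0,0,0],0.6],[[0,0,0],[0,0,0],0.78],[[0,0,0],[0,0,0],0.78],[[0,0,0],[0,0,0],0.78],[[0,0,0],[0,0,0],0.78],[[0,0,-15],[0,0,0],0.78],[[0,0,-38],[0,0,0],0.78],[[0,0,-38],[0,0,0],0.78],[[0,0,-38],[0,0,0],0.78],[[0,0,-38],[0,0,0],0.78],[[0,0,-30],[0,0,0],1],[[0,0,0],[0,0,0],1],[[0,0,0],[0,0,0],1]]}}

```text
t: 16.03
eef_pos: [0.4827, 0.2627, 0.2475]
ee_rot: [-3.138, 0.003, -1.502]
force: [-0.2, -0.2, -0.4]
width: 0.0827
```

Run:
```python
from h import *
shot('w7')
a=rect('w7',.032,.39,.58,.16,.36,.5);cv2.imwrite('pics/r7.png',a)
```

```text
[0.4827 0.2627 0.2475] [-3.1381  0.0034 -1.5018]
```

View pics/r7.png

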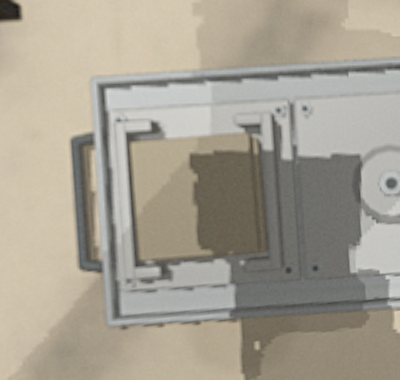

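Both stones lie stacked in the pocket, the upper one at cols 130–252 and rows 135–260. Next is the ring.

Emit:
{"op": "arm_command", "data": {"motion": [[[37.3,5.2,0],[0,0,0],1],[[37.3,5.2,0],[0,0,0],1],[[37.3,5.2,0],[0,0,0],1],[[37.3,5.2,0],[0,0,0],1],[[37.3,5.2,0],[0,0,0],1],[[37.3,5.2,0],[0,0,0],1],[[37.3,5.2,0],[0,0,0],1],[[37.3,5.2,0],[0,0,0],1],[[37.3,5.2,0],[0,0,0],1],[[37.3,5.2,0],[0,0,0],1],[[37.3,5.2,0],[0,0,0],1],[[37.3,5.2,0],[0,0,0],1],[[37.3,5.2,0],[0,0,0],1],[[37.3,5.2,0],[0,0,0],1],[[37.3,5.2,0],[0,0,0],1]]}}

```text
t: 17.33
eef_pos: [0.4415, -0.3032, 0.2435]
ee_rot: [3.139, 0.001, -1.502]
force: [1.4, 0.6, 0.3]
width: 0.088
```

Emit:
{"op": "arm_command", "data": {"motion": [[[0,0,10],[0,0,-7],1],[[0,0,10],[0,0,-7],1],[[0,0,10],[0,0,-7],1],[[0,0,10],[0,0,-7],1],[[0,0,10],[0,0,-7],1],[[0,0,10],[0,0,-7],1],[[0,0,10],[0,0,-7],1],[[0,0,10],[0,0,-7],1],[[0,0,0],[0,0,0],1],[[0,0,0],[0,0,0],1],[[0,0,0],[0,0,0],1]]}}

```text
t: 18.25
eef_pos: [0.4426, -0.3016, 0.1648]
ee_rot: [3.141, 0.001, -0.528]
force: [-0.3, 0.5, 0.2]
width: 0.0878
```

Run:
```python
from h import *
im=shot('w8')
x,y=.442,-.301
for z in(.025,):
    r=rect('w8',z,x-.05,x+.05,y-.05,y+.05,.25);gg=cv2.medianBlur(cv2.cvtColor(r,cv2.COLOR_BGR2GRAY),5)
    h=cv2.HoughCircles(gg,cv2.HOUGH_GRADIENT_ALT,1,2,param1=100,param2=.5,minRadius=80,maxRadius=150)
    if h is not None:
        for a in h[0][:6]: print(x+.05-a[1]*.00025,y+.05-a[0]*.00025,'dia',a[2]*.5)
    hsv=cv2.cvtColor(r,cv2.COLOR_BGR2HSV);m=cv2.morphologyEx((hsv[:,:,1]>80).astype('uint8'),cv2.MORPH_OPEN,np.ones((5,5)))
    c=max(cv2.findContours(m,cv2.RETR_EXTERNAL,cv2.CHAIN_APPROX_NONE)[0],key=cv2.contourArea)
    (u,v),R_=cv2.minEnclosingCircle(c);print('mask',x+.05-v*.00025,y+.05-u*.00025,R_*.5,cv2.contourArea(c)/16)
cv2.imwrite('pics/r8.png',r)
```

```text
[ 0.4426 -0.3016  0.1648] [ 3.1412  0.0009 -0.5285]
0.44475 -0.30499998 dia 58.857895
0.44775 -0.3085 dia 52.53901
0.441 -0.308 dia 62.840546
0.44125003 -0.30374998 dia 52.341995
0.43875 -0.304 dia 53.14303
0.44225 -0.2995 dia 60.83317
mask 0.44165655136108395 -0.3048658256530762 65.75467681884766 1216.46875
```

View pics/r8.png

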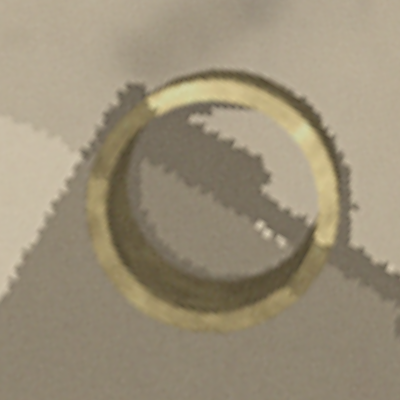

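The ring's outer edge runs from col 87 to 341 and its bottom is at row 332, which fits a 63 mm circle centred at (0.4408, −0.3045).

Emit:
{"op": "arm_command", "data": {"motion": [[[0,3.4,36],[0,0,0],0.98],[[0,0,36],[0,0,0],0.98],[[0,0,28],[0,0,0],0.98],[[0,0,18],[0,0,0],0.98],[[0,0,12],[0,0,0],0.98],[[0,0,8],[0,0,0],0.98],[[0,0,0],[0,0,0],0.98],[[0,0,0],[0,0,0],0.64],[[0,0,0],[0,0,0],0.64],[[0,0,0],[0,0,0],0.64],[[0,0,0],[0,0,0],0.64],[[0,0,0],[0,0,0],0.64],[[0,0,0],[0,0,0],0.64]], "newtons": 25}}

```text
t: 19.38
eef_pos: [0.4416, -0.3047, 0.0279]
ee_rot: [-3.141, -0.002, -0.524]
force: [-0.6, 0.4, 7.0]
width: 0.0622
```

Emit:
{"op": "arm_command", "data": {"motion": [[[0,0,-20],[0,0,0],0.64],[[0,0,-35],[0,0,0],0.64],[[0,0,-35],[0,0,0],0.64],[[0,0,-30],[0,0,0],0.64],[[-16.1,-35.8,0],[0,0,0],0.64],[[-16.1,-35.8,0],[0,0,0],0.64],[[-16.1,-35.8,0],[0,0,0],0.64],[[-16.1,-35.8,0],[0,0,0],0.64],[[-16.1,-35.8,0],[0,0,0],0.64],[[-16.1,-35.8,0],[0,0,0],0.64],[[-16.1,-35.8,0],[0,0,0],0.64],[[-16.1,-35.8,0],[0,0,0],0.64],[[-16.1,-35.8,0],[0,0,0],0.64],[[-16.1,-35.8,0],[0,0,0],0.64],[[-16.1,-35.8,0],[0,0,0],0.64],[[-16.1,-35.8,0],[0,0,0],0.64]]}}

```text
t: 20.72
eef_pos: [0.4884, 0.1661, 0.1472]
ee_rot: [-3.141, 0.0, -0.524]
force: [1.6, -1.1, -0.1]
width: 0.062
```

Emit:
{"op": "arm_command", "data": {"motion": [[[0,0,0],[0,0,7],0.64],[[0,0,0],[0,0,7],0.64],[[0,0,0],[0,0,7],0.64],[[0,0,0],[0,0,7],0.64],[[0,0,0],[0,0,7],0.64],[[0,0,0],[0,0,7],0.64],[[0,0,0],[0,0,7],0.64],[[0,0,0],[0,0,7],0.64],[[0,0,0],[0,0,0],0.64],[[0,0,0],[0,0,0],0.64],[[0,0,0],[0,0,0],0.64]]}}

```text
t: 21.63
eef_pos: [0.4888, 0.164, 0.147]
ee_rot: [3.141, -0.0, -1.498]
force: [-0.5, -0.1, -2.4]
width: 0.0615
```

Run:
```python
from h import *
im=shot('w9');cv2.imwrite('pics/r9.png',im[120:360,200:440])
```

```text
[0.4888 0.164  0.147 ] [ 3.1414 -0.     -1.4979]
```

Emit:
{"op": "arm_command", "data": {"motion": [[[0,0,36],[0,0,0],0.64],[[0,0,30],[0,0,0],0.64],[[0,0,14],[0,0,0],0.64],[[0,0,6],[0,0,0],0.64],[[0,0,5],[0,0,0],0.64],[[0,0,0],[0,0,0],0.64],[[0,0,0],[0,0,0],0.64]]}}

```text
t: 22.27
eef_pos: [0.4896, 0.1645, 0.0568]
ee_rot: [-3.14, 0.001, -1.501]
force: [0.2, 0.4, -2.0]
width: 0.0622
```

Emit:
{"op": "arm_command", "data": {"motion": [[[0,0,5],[0,0,0],0.64],[[0,0,5],[0,0,0],0.64],[[0,0,4],[0,0,0],0.64],[[0,0,0],[0,0,0],0.64],[[0,0,0],[0,0,0],0.64]]}}

```text
t: 22.68
eef_pos: [0.4888, 0.164, 0.0419]
ee_rot: [3.141, -0.0, -1.502]
force: [1.1, -0.0, -1.2]
width: 0.0617
```

Emit:
{"op": "arm_command", "data": {"motion": [[[0,0,1.5],[0,0,0],0.64],[[0,0,0],[0,0,0],0.85],[[0,0,0],[0,0,0],0.85],[[0,0,0],[0,0,0],0.85],[[0,0,0],[0,0,0],0.85],[[0,0,-15],[0,0,0],0.85],[[0,0,-38],[0,0,0],0.85],[[0,0,-38],[0,0,0],0.85],[[0,0,-38],[0,0,0],0.85],[[0,0,-38],[0,0,0],0.85],[[0,0,-30],[0,0,0],1],[[0,0,0],[0,0,0],1],[[0,0,0],[0,0,0],1]]}}

```text
t: 23.77
eef_pos: [0.4897, 0.1647, 0.24]
ee_rot: [-3.137, 0.003, -1.502]
force: [-0.9, -0.2, -0.2]
width: 0.0861
```

Run:
```python
from h import *
shot('w10')
a=rect('w10',.037,.43,.55,.02,.23,.5);cv2.imwrite('pics/r10.png',a)
g=cv2.medianBlur(cv2.cvtColor(rect('w10',.037,.43,.55,.1,.23,.25),cv2.COLOR_BGR2GRAY),5)
h=cv2.HoughCircles(g,cv2.HOUGH_GRADIENT_ALT,1,2,param1=100,param2=.6,minRadius=90,maxRadius=150)
if h is not None:
    for a in h[0][:5]: print(.55-a[1]*.00025,.23-a[0]*.00025,'dia',a[2]*.5)
```

```text
[0.4897 0.1647 0.24  ] [-3.1375  0.0029 -1.5018]
0.49975002 0.17175001 dia 68.40141
0.47750002 0.172 dia 68.633766
0.488 0.16225 dia 58.68176
0.49150002 0.1745 dia 66.955185
0.48725 0.16525 dia 51.9678
```

View pics/r10.png

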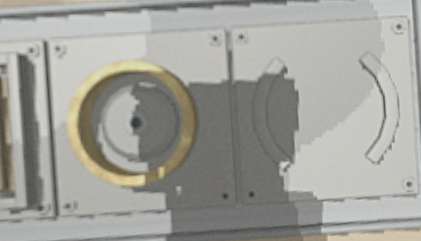

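The ring sits over the boss. Its outer edge runs from col 70 to 197, 63.5 mm at its seated top height, centred at (0.4885, 0.1635). Now the small weight.

Emit:
{"op": "arm_command", "data": {"motion": [[[39.1,-6,0],[0,0,0],1],[[39.1,-6,0],[0,0,0],1],[[39.1,-6,0],[0,0,0],1],[[39.1,-6,0],[0,0,0],1],[[39.1,-6,0],[0,0,0],1],[[39.1,-6,0],[0,0,0],1],[[39.1,-6,0],[0,0,0],1],[[39.1,-6,0],[0,0,0],1],[[39.1,-6,0],[0,0,0],1],[[39.1,-6,0],[0,0,0],1],[[39.1,-6,0],[0,0,0],1],[[0,0,38],[0,0,0],1],[[0,0,38],[0,0,0],1],[[0,0,0],[0,0,0],1],[[0,0,0],[0,0,0],1],[[0,0,0],[0,0,0],1]]}}

```text
t: 25.15
eef_pos: [0.585, -0.2605, 0.1626]
ee_rot: [3.141, -0.001, -1.501]
force: [0.0, -0.6, 0.8]
width: 0.0875
```

Run:
```python
from h import *
im=shot('w11');x,y=.585,-.2605
r=rect('w11',.01,x-.05,x+.05,y-.05,y+.05,.25)
hsv=cv2.cvtColor(r,cv2.COLOR_BGR2HSV);m=cv2.morphologyEx((hsv[:,:,1]<32).astype('uint8'),cv2.MORPH_CLOSE,np.ones((15,15)))
for c in cv2.findContours(m,cv2.RETR_EXTERNAL,cv2.CHAIN_APPROX_NONE)[0]:
    if cv2.contourArea(c)>3000:
        (u,v),R_=cv2.minEnclosingCircle(c);(a,b),s,_=cv2.fitEllipse(c)
        print('mask',x+.05-v*.00025,y+.05-u*.00025,R_*.5,'ell',x+.05-b*.00025,y+.05-a*.00025,s[0]/4,s[1]/4)
g=cv2.medianBlur(cv2.cvtColor(r,cv2.COLOR_BGR2GRAY),5)
h=cv2.HoughCircles(g,cv2.HOUGH_GRADIENT_ALT,1,2,param1=100,param2=.5,minRadius=90,maxRadius=130)
if h is not None:
    for a in h[0][:5]: print(x+.05-a[1]*.00025,y+.05-a[0]*.00025,'dia',a[2]*.5)
b=rect('w10',.012,.43,.56,.0,.13,.5)
cv2.imwrite('pics/r11.png',np.hstack([r,cv2.resize(b,(400,400))]))
```

```text
[ 0.585  -0.2605  0.1626] [ 3.1414 -0.0009 -1.5008]
mask 0.5856892967224121 -0.26307809066772464 55.90536117553711 ell 0.5855782775878906 -0.2643826141357422 52.49639129638672 54.568729400634766
0.5875 -0.26325 dia 51.765785Traceback (most recent call last):
  File "<stdin>", line 14, in <module>
    return _nx.concatenate(arrs, 1, dtype=dtype, casting=casting)
           ~~~~~~~~~~~~~~~^^^^^^^^^^^^^^^^^^^^^^^^^^^^^^^^^^^^^^^
ValueError: all the input array dimensions except for the concatenation axis must match exactly, but along dimension 0, the array at index 0 has size 401 and the array at index 1 has size 400
```

The mask and the ellipse fit agree on the weight at about (0.586, −0.2635), 53.5 mm across. Its slot points to +y, so jaws along x avoid it.

Emit:
{"op": "arm_command", "data": {"motion": [[[3,-0.8,36],[0,0,0],0.9],[[0,0,36],[0,0,0],0.9],[[0,0,28],[0,0,0],0.9],[[0,0,18],[0,0,0],0.9],[[0,0,13],[0,0,0],0.9],[[0,0,6],[0,0,0],0.9],[[0,0,0],[0,0,0],0.9],[[0,0,0],[0,0,0],0.54],[[0,0,0],[0,0,0],0.54],[[0,0,0],[0,0,0],0.54],[[0,0,0],[0,0,0],0.54],[[0,0,0],[0,0,0],0.54],[[0,0,0],[0,0,0],0.54],[[0,0,0],[0,0,0],0.54]], "newtons": 30}}

```text
t: 26.37
eef_pos: [0.5858, -0.2635, 0.0255]
ee_rot: [-3.141, -0.0, -1.502]
force: [-1.4, 1.3, 6.2]
width: 0.0523
```

Emit:
{"op": "arm_command", "data": {"motion": [[[0,0,-20],[0,0,0],0.54],[[0,0,-35],[0,0,0],0.54],[[0,0,-35],[0,0,0],0.54],[[0,0,-25],[0,0,0],0.54],[[-37.2,7.5,0],[0,0,0],0.54],[[-37.2,7.5,0],[0,0,0],0.54],[[-37.2,7.5,0],[0,0,0],0.54],[[-37.2,7.5,0],[0,0,0],0.54],[[-37.2,7.5,0],[0,0,0],0.54],[[-37.2,7.5,0],[0,0,0],0.54],[[-37.2,7.5,0],[0,0,0],0.54],[[-37.2,7.5,0],[0,0,0],0.54],[[-37.2,7.5,0],[0,0,0],0.54],[[0,0,0],[0,0,0],0.54],[[0,0,0],[0,0,0],0.54],[[0,0,0],[0,0,0],0.54]]}}

```text
t: 27.7
eef_pos: [0.4948, 0.0662, 0.1395]
ee_rot: [3.141, 0.0, -1.501]
force: [-1.2, -0.9, -1.3]
width: 0.0515
```

Emit:
{"op": "arm_command", "data": {"motion": [[[0,0,36],[0,0,0],0.54],[[0,0,30],[0,0,0],0.54],[[0,0,14],[0,0,0],0.54],[[0,0,8],[0,0,0],0.54],[[0,0,6],[0,0,0],0.54],[[0,0,5],[0,0,0],0.54],[[0,0,0],[0,0,0],0.54],[[0,0,0],[0,0,0],0.54]]}}

```text
t: 28.37
eef_pos: [0.4956, 0.0659, 0.0411]
ee_rot: [-3.141, 0.0, -1.502]
force: [-0.6, 0.4, -1.0]
width: 0.0519
```

Lower 2 mm more, release, lift and check.

Emit:
{"op": "arm_command", "data": {"motion": [[[0,0,2],[0,0,0],0.54],[[0,0,0],[0,0,0],0.75],[[0,0,0],[0,0,0],0.75],[[0,0,0],[0,0,0],0.75],[[0,0,0],[0,0,0],0.75],[[0,0,-15],[0,0,0],0.75],[[0,0,-38],[0,0,0],0.75],[[0,0,-38],[0,0,0],0.75],[[0,0,-38],[0,0,0],0.75],[[0,0,-38],[0,0,0],0.75],[[-38,0,-10],[0,0,0],1],[[-38,0,-10],[0,0,0],1],[[-38,0,0],[0,0,0],1],[[-38,0,0],[0,0,0],1],[[-38,0,0],[0,0,0],1],[[0,0,0],[0,0,0],1],[[0,0,0],[0,0,0],1]]}}

```text
t: 29.78
eef_pos: [0.4815, 0.2574, 0.2253]
ee_rot: [3.141, -0.0, -1.499]
force: [-0.3, -0.0, -0.8]
width: 0.0876
```

Run:
```python
from h import *
shot('w12')
a=rect('w12',.022,.41,.57,.0,.32,.5)
t=arm.grab_frame('top')[:,:,::-1][190:290,180:500]
t=cv2.resize(t,(640,200));cv2.imwrite('pics/r12.png',np.vstack([a[:,:640],t]))
```

```text
[0.4815 0.2574 0.2253] [ 3.1413 -0.0002 -1.4989]
```

View pics/r12.png

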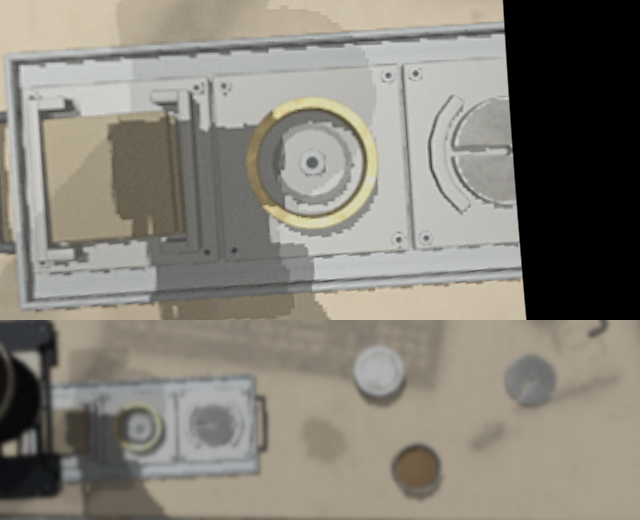

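The last view shows:
- The stones stacked in the pocket at (45–185, 108–243).
- The ring round the boss at (313,163).
- The weight inside the recess arcs at about (500,150), and in the top view centred at (213,425).
- Both tins and the large weight where they were.

Handing in.

```bash
python3 -c "
from station import arm
print(arm.job_done())"
```

```text
the job is handed in; nothing more can be done
None
```

I put the set back in the tray in the order asked: both stones in the square pocket, the ring over the boss with the same side down, and the small weight in the round recess. I handed in at about 30 s of the 109 s.

- **Final check:** the last wrist and top pictures show the stones stacked in the pocket. The ring is centred on its boss within about 1 mm, with its outline the right size for a seated ring. The weight sits inside the recess arcs. The two tins and the large weight had not moved.
- **Forces:** the wrist force stayed under about 8 N in every reading, all taken at the ends of moves. The gripper was open and clear of everything at the end.
- **Less certain:**
  - The upper stone looks shifted 2–3 mm on the lower one, within the pocket's play.
  - The last wrist picture cut off the far side of the weight. That it lies fully down I judged from the release height, its clearance to the near arc and the top view.
- **Picture budget:** I viewed 15 pictures, one over the 14.

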